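# Lower a loaded bench lift on its release valve

### The job

One of the two long tools lies partly under the raised platform of the little bench lift: first get it right out and leave it lying on the bench clear of the lift. Then crack the release valve open a fraction of a turn with its orange lever, so that the platform sinks slowly (about 2 cm a second, never as much as 4) with its circuit board all the way to the bottom stop, and shut the valve again. Do not push the platform, do not shift the board on it, and leave the bottle, cup and spool where they stand.

Things in the scene. Friction and masses are not known exactly. Their poses are not given: they have to be found in the camera images.
- lift: small hydraulic bench lift, fixed. Origin on the bench top under the middle of the platform; z up; +x toward its mast (two guide rods, x 58 to 110, y +-47, 252 mm high). The front (-x) and the space under the platform are open. At the +y side a grey pump block (x -90 to 30, y 78 to 128, 75 mm high) carries the release valve
- platform: platform of the lift, 118 mm along x, 140 along y, 12 thick, metal with black rubber top; origin in the middle of its underside, axes as the lift's. The underside is 114 mm above the bench fully up, 4 mm above it on the bottom stop. It sinks by its own weight; nothing should push it
- platform_center (a point): middle of the platform's rubber top, 12 mm above its underside
- ram (a joint): how far the platform has come down, m: 0 = fully up, 0.110 = on its bottom stop. It starts at 0. While the valve is shut it holds its height; it cannot be raised again
- valve (a joint): turn of the valve, rad: 0 = shut, growing anticlockwise from above, stop at 1.5. The ram begins to sink somewhere between 0.3 and 0.9 rad (unknown load); from there each further 0.1 rad adds about 10 mm/s. Turning back below that point stops it at once. The lever stays where it is left (friction 0.25 N m: 2 to 6 N at the post)
- valve_axis (a point): point on the valve's vertical spindle at the lever's mid-height, 104 mm above the bench (lift frame x -78, y 103 mm). From it a level orange bar, 10 mm thick, bar centre 104 mm above the bench, runs to the grip post; shut, it points along the lift's +x
- lever_tip (a point): upright orange grip post at the lever's end, 16 mm thick, from 93 to 121 mm above the bench, axis 70 mm from the spindle; the point is on its axis at mid-height. x axis: along the lever, outward; opening moves it toward its own +y
- driver_center (a point): middle of the screwdriver with a grey handle, 161 mm long; handle 82 mm long, 22 mm wide and 24 mm high, thin shaft beyond it, half-way up its thickness, 12 mm above its underside; the tool is loose and lies flat; its x axis runs along the tool from handle to tip, z up
- driver_handle_end (a point): handle end of the same tool, on its axis, same height
- driver_tip (a point): metal tip end of the same tool, on its axis, same height
- iron_center (a point): middle of the cold black soldering iron without cord, 202 mm long; grip (from 81 mm behind the middle to 35 mm in front of it; the last 20 mm at the handle end is thin) 16 mm wide, 19 mm high, thin shaft beyond, half-way up its thickness, 9.5 mm above its underside; the tool is loose and lies flat; its x axis runs along the tool from handle to tip, z up
- iron_handle_end (a point): handle end of the same tool, on its axis, same height
- iron_tip (a point): metal tip end of the same tool, on its axis, same height
- board_center (a point): middle of the green circuit board (110 x 135 x 26 mm) that lies loose on the platform, 14 mm above its underside
- dispenser_center (a point): middle of the white solvent bottle with black lid, 68 x 62 mm, 120 mm high, loose, a bystander; the point is 55 mm above the bench
- cleaner_center (a point): middle of the round black tip-cleaner cup, 64 mm across, 37 mm high, loose, a bystander
- spool_center (a point): middle of the standing solder spool with blue flanges, 74 mm across, 76 mm high, loose, a bystander

How it is judged:
On the way, in this order (a step that is already met when the one before it is completed fails the run):
1. the tool is out from under the platform, which is still up ((x of driver_center in the frame of lift below -0.066 m or x of driver_center in the frame of lift above 0.066 m or y of driver_center in the frame of lift below -0.077 m or y of driver_center in the frame of lift above 0.077 m) and (x of driver_handle_end in the frame of lift below -0.066 m or x of driver_handle_end in the frame of lift above 0.066 m or y of driver_handle_end in the frame of lift below -0.077 m or y of driver_handle_end in the frame of lift above 0.077 m) and (x of driver_tip in the frame of lift below -0.066 m or x of driver_tip in the frame of lift above 0.066 m or y of driver_tip in the frame of lift below -0.077 m or y of driver_tip in the frame of lift above 0.077 m) and (x of iron_center in the frame of lift below -0.066 m or x of iron_center in the frame of lift above 0.066 m or y of iron_center in the frame of lift below -0.077 m or y of iron_center in the frame of lift above 0.077 m) and (x of iron_handle_end in the frame of lift below -0.066 m or x of iron_handle_end in the frame of lift above 0.066 m or y of iron_handle_end in the frame of lift below -0.077 m or y of iron_handle_end in the frame of lift above 0.077 m) and (x of iron_tip in the frame of lift below -0.066 m or x of iron_tip in the frame of lift above 0.066 m or y of iron_tip in the frame of lift below -0.077 m or y of iron_tip in the frame of lift above 0.077 m) and value of joint ram below 0.045 m), for 0.2 s.
2. the platform has sunk on the cracked valve to its bottom stop ((x of driver_center in the frame of lift below -0.066 m or x of driver_center in the frame of lift above 0.066 m or y of driver_center in the frame of lift below -0.077 m or y of driver_center in the frame of lift above 0.077 m) and (x of driver_handle_end in the frame of lift below -0.066 m or x of driver_handle_end in the frame of lift above 0.066 m or y of driver_handle_end in the frame of lift below -0.077 m or y of driver_handle_end in the frame of lift above 0.077 m) and (x of driver_tip in the frame of lift below -0.066 m or x of driver_tip in the frame of lift above 0.066 m or y of driver_tip in the frame of lift below -0.077 m or y of driver_tip in the frame of lift above 0.077 m) and (x of iron_center in the frame of lift below -0.066 m or x of iron_center in the frame of lift above 0.066 m or y of iron_center in the frame of lift below -0.077 m or y of iron_center in the frame of lift above 0.077 m) and (x of iron_handle_end in the frame of lift below -0.066 m or x of iron_handle_end in the frame of lift above 0.066 m or y of iron_handle_end in the frame of lift below -0.077 m or y of iron_handle_end in the frame of lift above 0.077 m) and (x of iron_tip in the frame of lift below -0.066 m or x of iron_tip in the frame of lift above 0.066 m or y of iron_tip in the frame of lift below -0.077 m or y of iron_tip in the frame of lift above 0.077 m) and value of joint ram above 0.107 m), for 0.1 s.
At the end, for the whole second after the job is handed in: Platform on its bottom stop (within 3 mm), valve shut (within 0.1 rad), board still lying on the platform (centre within 20 mm of its middle), both long tools lying on the bench outside the platform's outline (all of step 2 and value of joint valve below 0.1 rad and height (world z) of each of driver_center, iron_center below 0.022 m and horizontal distance between board_center and platform_center below 0.02 m and z of board_center in the frame of platform below 0.036 m); the robot touches nothing.
It fails at once if the platform drops faster than 4 cm/s (velocity of joint ram above 0.04 m/s).
It fails at once if the robot pushes on the platform (contact force between any of the fingers, the arm and platform above 3 N).
It fails at once if the board is shifted on the platform or spilled (horizontal distance between board_center and platform_center above 0.02 m or angle between board_center's own z axis and vertical above 0.2 rad).
It fails at once if the bottle, cup or spool is moved more than 20 mm or tipped (distance of any of dispenser_center, cleaner_center, spool_center from where it was at the start of the episode above 0.02 m or angle between any of dispenser_center, cleaner_center, spool_center's own z axis and vertical above 0.3 rad).
It also fails if it takes over 64 s, if anything falls off the work surface, if the arm or the gripper's body presses on something with over 40 N, if the wrist force passes 120 N, or if a joint passes its speed limit or range.

### The arm

A 6-joint arm with a two-finger parallel gripper is mounted at the origin on the work surface; the furniture and walls round the work are solid. World frame = base frame: x ahead of the robot, y to its left, z up, the work surface at z = 0. Lengths are in m, angles in rad, forces in N, time in s.
With the tool pointing down it reaches from about 0.275 to 0.775 m from the base axis. Payload 14.6 kg.
Tool frame: the origin (TCP) lies between the finger pads; the fingertips stand 17 mm ahead of it and the grasp point (between the pads) lies 2 mm behind it (env.tip_extent is the distance from the TCP to the fingertips, in m); z points along the fingers, y is the direction in which the jaws open and shut (so a half turn about z gives the same grasp; the last joint's range is limited). The gripper opens to 85 mm and grips with 20 to 120 N. Pads are 22 mm wide; open, the fingers measure 114 mm over their backs; the gripper's body (76 mm by 85 mm) begins 54 mm behind the grasp point. The pads swing forward as they close: fully open they stand 13 mm farther back than shut.
Start: joints at [-1.436, 0.263, -0.048, 1.259, 0, 1.415], TCP at [0.15, -0.503, 0.248] pointing down, gripper open.
Joint ranges: [-2.65, 2.65], [-0.89, 1.7], [-1.18, 1.37], [-2.13, 2.11], [-1.35, 1.29], [-3.14, 3.14]. Speed limits (rad/s): [1.89, 1.89, 2.57, 2.79, 3.14, 3.14].

### API

Orientations are given as a unit quaternion [x, y, z, w].
In Python, from plant import env gives the robot as it stands.
- The arm moves only by the tool arm_command, never from a script. Its argument "motion" is a list of rows, each a list of 7 numbers: the finger opening in m, from 0 to 0.0854, then the shift along the tool's x, y, z in m, then the turn, a rotation vector about the tool's x, y, z in rad. In form: [[hand, x, y, z, wx, wy, wz], ...]. A call has 1 to 10 rows; each row is the pose to reach, as a shift and turn from the pose commanded when the call began, along the tool's axes at that moment; what a row does not reach only later rows make up. A row lasts 1/8 s, in which the tool goes at most 62.5 mm and 10.7 degrees, less where a joint would pass 70% of its speed; a pose out of reach is approached as far as the arm can. A call with a gripper value outside its range is refused whole. The fingers move at their own pace and stop on an object; the grip force is fixed at half the most. Time passes only in rows, so rows that repeat a pose let the fingers close. It gives the time, the measured TCP pose, the force and the opening at its end, in the units of the state.
- env.get_obs(): the state, without advancing time (a new reading comes with each control period).
- env.get_image(name): name is "side" or "top"; returns a dict with "frame" (420x560x3 uint8, blue, green, red), "vfov" (degrees; the focal length in pixels is half the picture's height over the tangent of half this angle, whatever the lens; pixels are square), "cx", "cy" (the principal point, pixels), "R" (3x3) and "t" (3): a world point X has camera coordinates R X + t. Camera axes: x right, y down, z forward; pixel columns grow to the right and rows downward; lengths in m; the calibration is good to about 2 mm. A picture is of the moment at which its call begins. There is no depth.
- env.sign_off(): hands the job in, once; it reports no verdict.
The state is a dict: "clock": time; "q": joint angles; "dq": joint speeds; "joint_torque": joint torques, N m; "tool_pos": TCP position; "ee_rot": TCP orientation; "force": force on the tool from outside, world axes, zero at the start; "ft_torque": the same for the moment, N m; "grip_width": finger opening in m.
Only numpy, scipy, OpenCV 4.12 (cv2) and the standard library are available. Lean on these libraries where they do the work, as an engineer would, in place of code of your own. Each camera call takes 0.05 s, during which the arm holds its last target. There are 200 camera calls.

## Working session

There is one attempt and no reset: what is moved stays moved. The work goes in short steps, Python scripts to look and compute and a tool call to move; the robot and the scene stay as the last step left them, time stands still between calls to the robot, and variables do not carry over. Pictures are saved under pics/ and viewed, about 8 in all and at most 12, crops included, and the job is handed in when it is done.

Besides the shell and the picture viewer there is one more tool, called after "Emit:" by a JSON object that holds its "method" and its "body". arm_command: Moves the arm, as the interface text tells. Its arguments: {"type":"object","properties":{"motion":{"type":"array","items":{"type":"array","items":{"type":"number"}}}},"required":["motion"]}

```bash
mkdir -p pics; ls
cat > h.py <<'E'
import numpy as np, cv2, sys
from scipy.spatial.transform import Rotation as Rn
from plant import env
def cam(n):
    d=env.get_image(n); f=d["frame"].shape[0]/2/np.tan(np.radians(d["vfov"])/2)
    return d["frame"],f,d
def ray(d,u,v):
    f=d["frame"].shape[0]/2/np.tan(np.radians(d["vfov"])/2)
    R=np.array(d["R"]);t=np.array(d["t"])
    return -R.T@t, R.T@np.array([(u-d["cx"])/f,(v-d["cy"])/f,1])
def onz(d,u,v,z):
    c,r=ray(d,u,v); return c+r*(z-c[2])/r[2]
def proj(d,X):
    f=d["frame"].shape[0]/2/np.tan(np.radians(d["vfov"])/2)
    p=np.array(d["R"])@np.array(X)+np.array(d["t"]); return p[0]/p[2]*f+d["cx"],p[1]/p[2]*f+d["cy"]
E
python3 - <<'E'
from h import *
for n in("top","side"):
    im,f,d=cam(n); cv2.imwrite(f"pics/{n}0.png",im); 
    print(n,f,d["cx"],d["cy"],ray(d,280,210), {k:v for k,v in d.items() if k not in("frame",)})
print(env.get_obs(),env.tip_extent)
E
```

```text
pics
top 527.683919887819 285.3315593457405 215.39127439665936 (array([0.17402538, 0.22227357, 1.45324005]), array([ 2.15441201e-01,  3.02919616e-04, -9.76622479e-01])) {'vfov': 43.40169925158489, 'cx': 285.3315593457405, 'cy': 215.39127439665936, 'R': array([[-0.06748342, -0.9977086 , -0.00485063],
       [-0.97647836,  0.06704375, -0.20492719],
       [ 0.20478282, -0.00909265, -0.9787652 ]]), 't': array([0.24055722, 0.45283836, 1.38876444])}
side 379.44538267440305 284.50296047944016 210.52718628846307 (array([0.14691499, 0.85543421, 0.62445506]), array([ 0.34255534, -0.72651681, -0.59579521])) {'vfov': 57.92373429425405, 'cx': 284.50296047944016, 'cy': 210.52718628846307, 'R': array([[-0.90938944, -0.41592409,  0.00424114],
       [-0.2513473 ,  0.54137225, -0.80233448],
       [ 0.33141421, -0.73070051, -0.59685961]]), 't': array([0.48675024, 0.07484016, 0.9490885 ])}
{'clock': 0.1, 'q': array([-1.43628688e+00,  2.63491918e-01, -4.88304555e-02,  1.25943029e+00,
       -8.39779627e-06,  1.41553803e+00]), 'dq': array([ 0.00080799, -0.00178801,  0.00066198,  0.00055285,  0.00016248,
       -0.0009445 ]), 'joint_torque': array([ 3.97920550e-03, -6.38577390e+01,  3.85066581e+01,  9.90376953e-03,
       -6.43437602e-05,  1.75327136e-05]), 'tool_pos': array([ 0.14999163, -0.50288538,  0.24788025]), 'ee_rot': array([ 9.89522565e-01,  1.44377508e-01,  7.61938798e-07, -4.78183972e-04]), 'force': array([-0.76670087, -0.74241788, -0.0640942 ]), 'ft_torque': array([ 0.02863951, -0.05535458,  0.02737147]), 'grip_width': 0.08538927046408192} 0.017
```

View pics/top0.png

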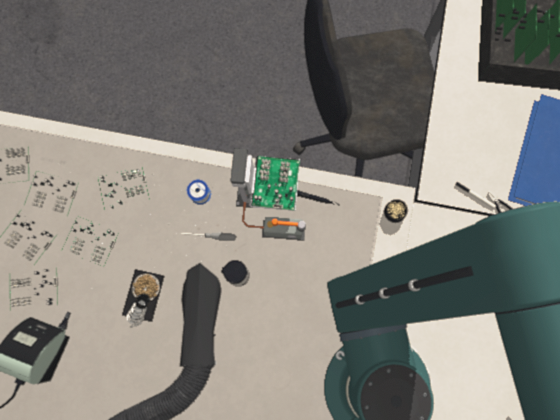

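View pics/side0.png

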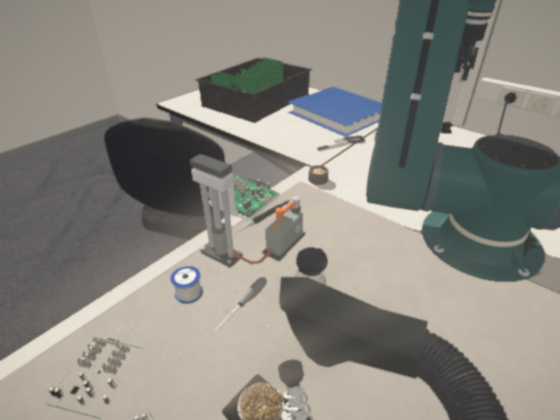

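Run:
```python
from h import *
a=cv2.imread("pics/top0.png")[140:290,170:420]; b=cv2.imread("pics/side0.png")[145:335,160:345]
cv2.imwrite("pics/c1.png",cv2.resize(a,(800,480),interpolation=2)); cv2.imwrite("pics/c2.png",cv2.resize(b,None,fx=3.1,fy=3.1,interpolation=2))
```

```text
(no output)
```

View pics/c1.png

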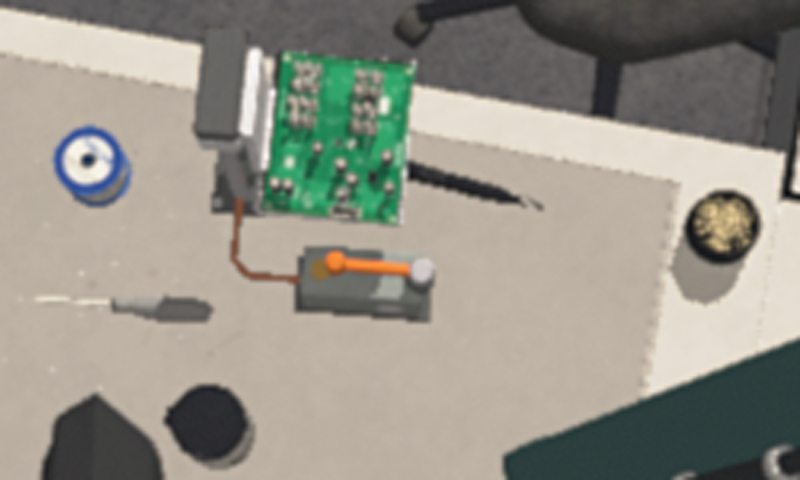

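View pics/c2.png

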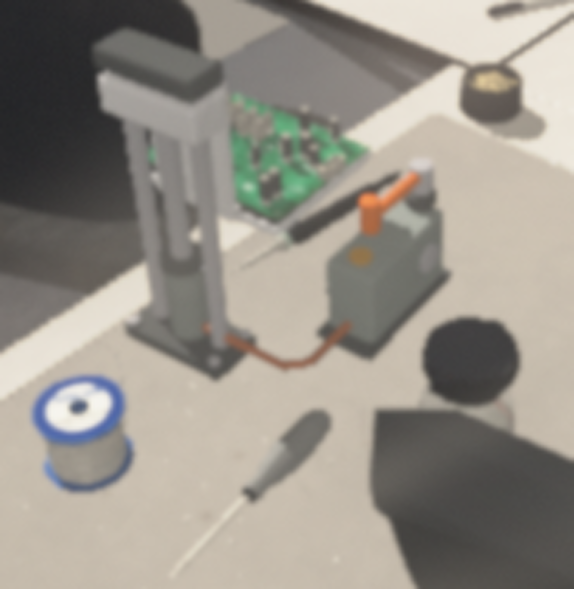

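Run:
```python
from h import *
_,_,T=cam("top"); _,_,S=cam("side")
t=lambda x,y:(170+x/3.2,140+y/3.2); s=lambda x,y:(160+x/3.1,145+y/3.1)
def tri(a,b):
    (c1,r1),(c2,r2)=ray(T,*t(*a)),ray(S,*s(*b)); A=np.c_[r1,-r2]; k=np.linalg.lstsq(A,c2-c1,rcond=None)[0]
    p,q=c1+k[0]*r1,c2+k[1]*r2; return ((p+q)/2).round(4),np.linalg.norm(p-q).round(4)
print("post tri",tri((336,262),(372,202)),"z",onz(T,*t(336,262),.121),onz(S,*s(372,200),.121))
print("cap tri",tri((421,270),(424,168)))
P=[onz(T,*t(*c),.128)[:2] for c in((282,52),(414,62),(402,222),(262,212))]
print("board",np.round(P,4),[np.linalg.norm(P[i]-P[i-1]).round(4) for i in range(4)],np.mean(P,0))
print("iron T",*[onz(T,*t(*c),.0095)[:2].round(4) for c in((412,172),(470,190),(525,205),(542,208))])
print("iron S tip, ferrule",*[onz(S,*s(*c),.0095)[:2].round(4) for c in((243,267),(290,239),(300,231),(385,185))])
print("driver T",*[onz(T,*t(*c),.012)[:2].round(4) for c in((36,299),(112,303),(212,309))])
print("block corners T z.075",*[onz(T,*t(*c),.075)[:2].round(4) for c in((304,248),(433,268),(430,305),(300,300))])
print("bottle",onz(T,*t(210,425),.12)[:2],"spool",onz(T,*t(90,158),.076)[:2],"cup",onz(T,*t(722,226),.037)[:2])
```

```text
post tri (array([0.4383, 0.2376, 0.1173]), np.float64(0.0001)) z [0.43757903 0.23756944 0.121     ] [0.43714817 0.23987718 0.121     ]
cap tri (array([0.4277, 0.169 , 0.1073]), np.float64(0.0026))
board [[0.6146 0.2706]
 [0.5986 0.1631]
 [0.4653 0.1825]
 [0.4812 0.2943]] [np.float64(0.1355), np.float64(0.1087), np.float64(0.1347), np.float64(0.113)] [0.53992787 0.2276145 ]
iron T [0.5357 0.1669] [0.5159 0.1173] [0.4991 0.0702] [0.4954 0.0556]
iron S tip, ferrule [0.5578 0.2311] [0.5406 0.1825] [0.5381 0.1693] [0.5005 0.0782]
driver T [0.4443 0.5003] [0.4363 0.4347] [0.4251 0.3485]
block corners T z.075 [0.4604 0.264 ] [0.4361 0.158 ] [0.4052 0.1628] [0.4167 0.2699]
bottle [0.31377291 0.34510315] spool [0.54980217 0.43925737] cup [ 0.46293906 -0.09377322]
```

Emit:
{"method": "arm_command", "body": {"motion": [[0.06, 0.517, -0.475, 0.05, 0, 0, -0.921], [0.06, 0.517, -0.475, 0.05, 0, 0, -0.921], [0.06, 0.517, -0.475, 0.05, 0, 0, -0.921], [0.06, 0.517, -0.475, 0.05, 0, 0, -0.921], [0.06, 0.517, -0.475, 0.05, 0, 0, -0.921], [0.06, 0.517, -0.475, 0.05, 0, 0, -0.921], [0.06, 0.517, -0.475, 0.05, 0, 0, -0.921], [0.06, 0.517, -0.475, 0.05, 0, 0, -0.921], [0.06, 0.517, -0.475, 0.05, 0, 0, -0.921], [0.06, 0.517, -0.475, 0.05, 0, 0, -0.921]]}}

```text
clock: 1.45
tool_pos: [0.4702, 0.0344, 0.2038]
ee_rot: [0.822, 0.569, 0.0, 0.0]
force: [1.2, -1.2, 0.2]
grip_width: 0.06
```

Emit:
{"method": "arm_command", "body": {"motion": [[0.06, 0, 0, 0, 0, 0, 0], [0.06, 0, 0, 0, 0, 0, 0]]}}

```text
clock: 1.7
tool_pos: [0.4691, 0.0323, 0.2037]
ee_rot: [0.822, 0.569, -0.0, -0.0]
force: [0.0, -0.4, -0.4]
grip_width: 0.0603
```

Run:
```python
from h import *
im,f,d=cam("top"); o=env.get_obs(); print(o["tool_pos"],o["q"].round(2))
s,_,D=cam("side")
for p in((.528,.147,.0095),(.51,.1,.0095),(.563,.2405,.0095),(.492,.051,.0095)):
    for g,dd in((im,d),(s,D)): cv2.circle(g,tuple(int(round(v)) for v in proj(dd,p)),1,(0,0,255),-1)
a=cv2.resize(im[140:290,170:420],(600,360),interpolation=2); b=cv2.resize(s[145:335,160:345],(351,360),interpolation=2)
cv2.imwrite("pics/c3.png",cv2.resize(np.hstack([a,b]),(800,303)))
```

```text
[0.46901638 0.03166286 0.20384257] [-0.11  0.19 -0.27  1.11 -0.    1.83]
```

View pics/c3.png

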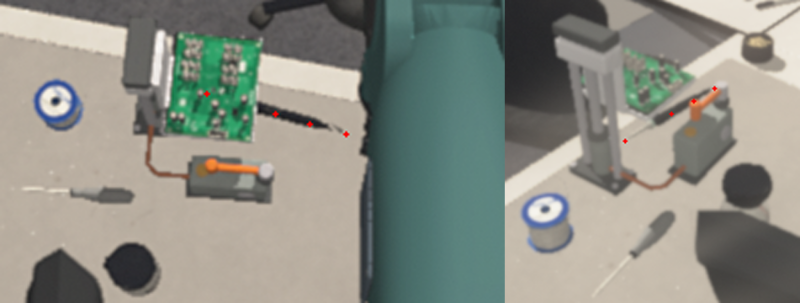

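Emit:
{"method": "arm_command", "body": {"motion": [[0.05, 0.04, 0.0143, 0, 0, 0, 0], [0.05, 0.0783, 0.0143, 0.02, 0, 0, 0], [0.05, 0.0783, 0.0143, 0.06, 0, 0, 0], [0.05, 0.0783, 0.0143, 0.1, 0, 0, 0], [0.05, 0.0783, 0.0143, 0.14, 0, 0, 0], [0.05, 0.0783, 0.0143, 0.16, 0, 0, 0], [0.05, 0.0783, 0.0143, 0.175, 0, 0, 0], [0.05, 0.0783, 0.0143, 0.183, 0, 0, 0], [0.05, 0.0783, 0.0143, 0.184, 0, 0, 0]]}}

```text
clock: 2.92
tool_pos: [0.5103, 0.0998, 0.02]
ee_rot: [0.823, 0.569, -0.0, -0.0]
force: [0.2, 0.6, -0.5]
grip_width: 0.05
```

Emit:
{"method": "arm_command", "body": {"motion": [[0.03, 0, 0, 0, 0, 0, 0], [0.012, 0, 0, 0, 0, 0, 0], [0.005, 0, 0, 0, 0, 0, 0], [0.005, 0, 0, 0, 0, 0, 0], [0.005, 0, 0, 0, 0, 0, 0]]}}

```text
clock: 3.55
tool_pos: [0.511, 0.1004, 0.0207]
ee_rot: [0.822, 0.569, 0.001, 0.001]
force: [-0.3, -0.8, 6.8]
grip_width: 0.0157
```

Emit:
{"method": "arm_command", "body": {"motion": [[0.005, 0, 0, -0.008, 0, 0, 0], [0.005, -0.015, 0, -0.01, 0, 0, 0], [0.005, -0.04, 0, -0.01, 0, 0, 0], [0.005, -0.07, 0, -0.01, 0, 0, 0], [0.005, -0.1, 0, -0.012, 0, 0, 0], [0.005, -0.11, -0.01, -0.04, 0, 0, 0], [0.005, -0.13, -0.03, -0.06, 0, 0, 0], [0.005, -0.16, -0.06, -0.06, 0, 0, 0], [0.005, -0.19, -0.087, -0.05, 0, 0, 0], [0.005, -0.19, -0.087, -0.03, 0, 0, 0]]}}

```text
clock: 4.8
tool_pos: [0.3598, -0.0476, 0.0501]
ee_rot: [0.823, 0.568, 0.0, 0.0]
force: [0.6, 0.4, -0.5]
grip_width: 0.0156
```

Emit:
{"method": "arm_command", "body": {"motion": [[0.005, 0, 0, 0.012, 0, 0, 0], [0.005, 0, 0, 0.024, 0, 0, 0], [0.005, 0, 0, 0.03, 0, 0, 0], [0.005, 0, 0, 0.03, 0, 0, 0]]}}

```text
clock: 5.3
tool_pos: [0.3617, -0.0469, 0.0201]
ee_rot: [0.822, 0.569, -0.0, 0.0]
force: [-0.5, -1.5, 0.9]
grip_width: 0.0154
```

Run:
```python
from h import *
im,f,d=cam("top"); s,_,D=cam("side"); print(env.get_obs()["grip_width"])
b=cv2.resize(s[100:340,140:460],(800,600),interpolation=2)
cv2.imwrite("pics/c4.png",b)
```

```text
0.015438622326214221
```

View pics/c4.png

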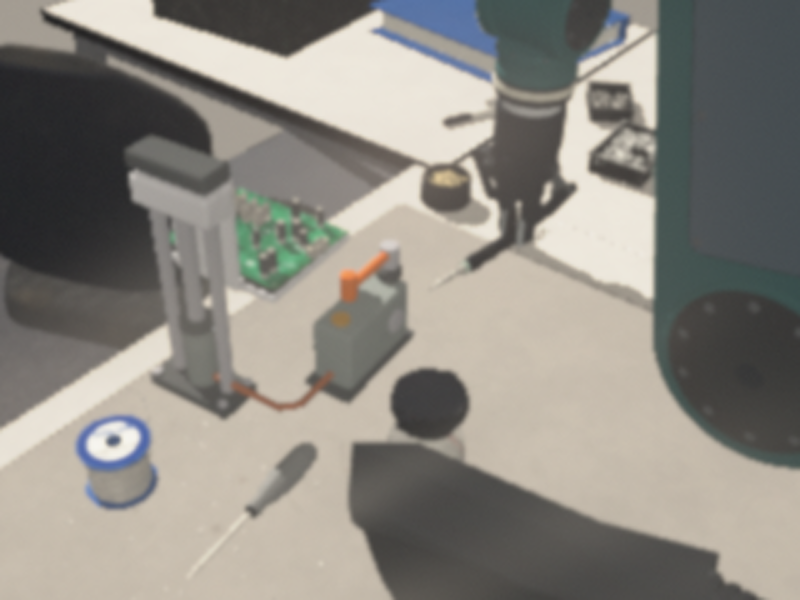

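Emit:
{"method": "arm_command", "body": {"motion": [[0.05, 0, 0, 0, 0, 0, 0], [0.05, 0, 0, 0, 0, 0, 0], [0.05, 0, 0, -0.03, 0, 0, 0], [0.05, 0, 0, -0.09, 0, 0, 0], [0.05, 0, 0, -0.15, 0, 0, 0], [0.05, 0, 0, -0.2, 0, 0, 0], [0.05, 0.03, 0, -0.2, 0, 0, -0.18], [0.05, 0.06, -0.005, -0.2, 0, 0, -0.36], [0.05, 0.1, -0.01, -0.2, 0, 0, -0.54], [0.05, 0.14, -0.015, -0.2, 0, 0, -0.72]]}}

```text
clock: 6.65
tool_pos: [0.3975, 0.0909, 0.22]
ee_rot: [0.567, 0.824, 0.0, 0.0]
force: [1.2, -0.9, 0.3]
grip_width: 0.0501
```

```bash
cat > to.py <<'E'
from h import *
o=env.get_obs(); p=o["tool_pos"]; R=Rn.from_quat(o["ee_rot"])
tx,ty,tz,yaw=map(float,sys.argv[1:5])
x=R.as_matrix()[:,0]; cy=np.arctan2(x[1],x[0])
print("d tool",R.inv().apply(np.array([tx,ty,tz])-p).round(4),"wz",-((yaw-cy+np.pi)%(2*np.pi)-np.pi).__round__(4),o["q"].round(2),p.round(4))
E
python3 to.py .438 .238 .22 2.995
```

```text
d tool [ 0.1229  0.0905 -0.    ] wz -1.0585 [ 0.02  0.07 -0.37  1.13 -0.    1.23] [0.3975 0.0909 0.22  ]
```

Emit:
{"method": "arm_command", "body": {"motion": [[0.05, 0.04, 0.03, 0, 0, 0, -0.18], [0.05, 0.08, 0.06, 0, 0, 0, -0.36], [0.05, 0.123, 0.09, 0, 0, 0, -0.54], [0.05, 0.123, 0.09, 0, 0, 0, -0.72], [0.05, 0.123, 0.09, 0, 0, 0, -0.9], [0.05, 0.123, 0.09, 0, 0, 0, -1.058], [0.05, 0.123, 0.09, 0.02, 0, 0, -1.058], [0.05, 0.123, 0.09, 0.04, 0, 0, -1.058], [0.05, 0.123, 0.09, 0.04, 0, 0, -1.058]]}}

```text
clock: 7.78
tool_pos: [0.4375, 0.2362, 0.179]
ee_rot: [0.076, 0.997, -0.0, -0.001]
force: [0.1, 0.3, -0.1]
grip_width: 0.0501
```

```bash
python3 to.py .438 .238 .131 2.995
python3 - <<'E'
from h import *
im,f,d=cam("top"); s,_,D=cam("side")
for p in((.438,.238,.121),(.4277,.169,.104)):
    for g,dd in((im,d),(s,D)): cv2.circle(g,tuple(int(round(v)) for v in proj(dd,p)),1,(255,0,255),-1)
a=cv2.resize(im[130:270,180:340],(400,350),interpolation=2); b=cv2.resize(s[145:305,170:350],(394,350),interpolation=2)
cv2.imwrite("pics/c5.png",np.hstack([a,b]))
E
```

```text
d tool [-0.0004  0.0019  0.048 ] wz -0.0062 [ 0.33  0.25 -0.26  1.06  0.    0.48] [0.4375 0.2362 0.179 ]
```

View pics/c5.png

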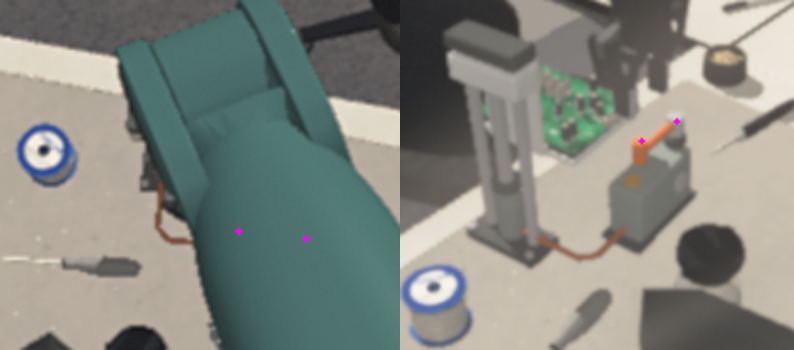

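Emit:
{"method": "arm_command", "body": {"motion": [[0.05, 0, 0.002, 0.02, 0, 0, 0], [0.035, 0, 0.002, 0.038, 0, 0, 0], [0.035, 0, 0.002, 0.046, 0, 0, 0], [0.035, 0, 0.002, 0.048, 0, 0, 0], [0.035, 0, 0.002, 0.048, 0, 0, 0]]}}

```text
clock: 8.5
tool_pos: [0.4388, 0.2385, 0.1325]
ee_rot: [0.076, 0.997, 0.0, 0.0]
force: [1.0, 0.2, 0.9]
grip_width: 0.0348
```

Emit:
{"method": "arm_command", "body": {"motion": [[0.025, 0, 0, 0, 0, 0, 0], [0.018, 0, 0, 0, 0, 0, 0], [0.01, 0, 0, 0, 0, 0, 0], [0.01, 0, 0, 0, 0, 0, 0]]}}

```text
clock: 9.0
tool_pos: [0.4387, 0.2384, 0.1322]
ee_rot: [0.076, 0.997, -0.0, 0.0]
force: [-1.3, -1.7, 5.3]
grip_width: 0.0117
```

Emit:
{"method": "arm_command", "body": {"motion": [[0.0, 0, 0, 0, 0, 0, 0], [0.0, 0, 0, 0, 0, 0, 0]]}}

```text
clock: 9.25
tool_pos: [0.4386, 0.2384, 0.1322]
ee_rot: [0.076, 0.997, -0.0, 0.0]
force: [-1.5, -1.9, 5.7]
grip_width: 0.0114
```

Run:
```python
from h import *
s,_,D=cam("side"); o=env.get_obs(); print(o["grip_width"],o["force"],o["ft_torque"])
cv2.imwrite("pics/c6.png",cv2.resize(s[150:260,230:350],(650,596),interpolation=2))
```

```text
0.011676587696684655 [-1.49652246 -1.76374034  6.07382345] [-0.29021547  0.12147014 -0.03229832]
```

View pics/c6.png

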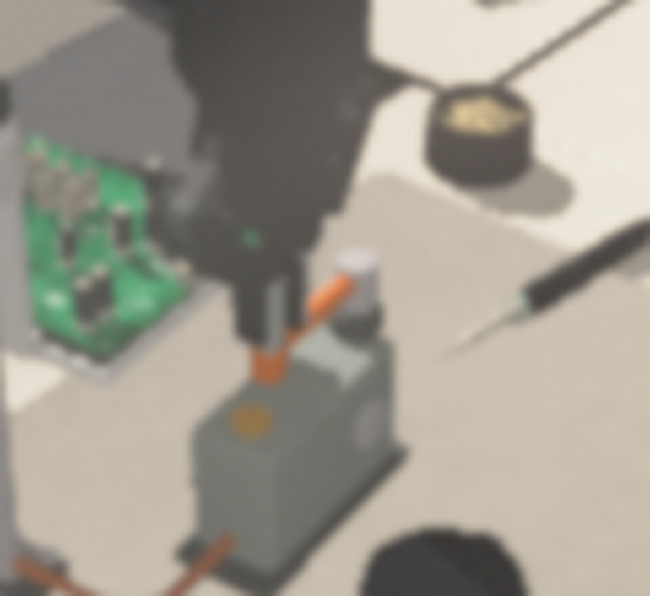

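Emit:
{"method": "arm_command", "body": {"motion": [[0, 0.0042, -0.0001, 0, 0, 0, -0.06], [0, 0.0084, -0.0005, 0, 0, 0, -0.12], [0, 0.0125, -0.0011, 0, 0, 0, -0.18], [0, 0.0173, -0.0022, 0, 0, 0, -0.25], [0, 0.0173, -0.0022, 0, 0, 0, -0.25]]}}

```text
clock: 9.93
tool_pos: [0.4211, 0.2386, 0.1322]
ee_rot: [-0.048, 0.999, -0.0, 0.0]
force: [-1.0, -6.0, 5.4]
grip_width: 0.0116
```

```bash
cat > w.py <<'E'
from h import *
# crop of board in side view as motion reference; orange lever angle
s,_,D=cam("side"); o=env.get_obs()
x0,x1,y0,y1=232,268,172,225
g=cv2.cvtColor(s,cv2.COLOR_BGR2GRAY)
import os
if not os.path.exists("ref.png"): cv2.imwrite("ref.png",g)
r=cv2.imread("ref.png",0)
t=r[y0-2:y0+36,x0:x1]; m=cv2.matchTemplate(g[y0-2:y1+50,x0-10:x1+10],t,cv2.TM_CCOEFF_NORMED); _,v,_,l=cv2.minMaxLoc(m)
dv=float(l[1])
if 0<l[1]<m.shape[0]-1:
    a,b,c=m[l[1]-1:l[1]+2,l[0]]; dv+=float((a-c)/2/(a-2*b+c))
p0=np.array([.54,.2276,.14]); u0=proj(D,p0); ds=np.linspace(-.01,.11,121); vs=[proj(D,p0-[0,0,d])[1]-u0[1] for d in ds]
R=Rn.from_quat(o["ee_rot"]).as_matrix()
h=cv2.cvtColor(s,cv2.COLOR_BGR2HSV); mk=cv2.inRange(h,(4,150,120),(18,255,255)); mk[:190]=0; ys,xs=np.nonzero(mk[:, 260:320])
print("t",o["clock"],"match",round(v,3),"px",round(dv,2),l[0]-10,"drop mm",round(1000*np.interp(dv,vs,ds),1),"tcp",o["tool_pos"].round(4),"yaw",np.arctan2(R[1,0],R[0,0]).round(3),"F",o["force"].round(1),"w",round(o["grip_width"],4),"orange",len(xs),(xs.mean()+260).round(1) if len(xs) else 0,ys.mean().round(1) if len(xs) else 0)
cv2.imwrite("pics/w_last.png",s)
E
python3 w.py
```

```text
t 9.975 match 1.0 px 0.0 0 drop mm 0.0 tcp [0.4211 0.2386 0.1321] yaw -3.046 F [ 0.2 -5.5  7.4] w 0.0116 orange 9 285.7 219.4
```

Emit:
{"method": "arm_command", "body": {"motion": [[0, 0.0035, -0.0001, 0, 0, 0, -0.05], [0, 0.0035, -0.0001, 0, 0, 0, -0.05], [0, 0.007, -0.0003, 0, 0, 0, -0.1], [0, 0.007, -0.0003, 0, 0, 0, -0.1], [0, 0.007, -0.0003, 0, 0, 0, -0.1]]}}

```text
clock: 10.6
tool_pos: [0.4146, 0.2375, 0.1321]
ee_rot: [-0.097, 0.995, -0.001, 0.0]
force: [0.3, -6.4, 6.4]
grip_width: 0.0121
```

```bash
python3 w.py; python3 w.py; python3 -c "
import cv2;cv2.imwrite('pics/c7.png',cv2.resize(cv2.imread('pics/w_last.png')[150:260,230:350],(650,596),interpolation=2))"
```

```text
t 10.65 match 0.997 px 0.0 0 drop mm 0.0 tcp [0.4145 0.2375 0.1321] yaw -2.947 F [ 1.1 -6.3  6.6] w 0.0119 orange 11 288.6 219.9
t 10.7 match 0.997 px 0.0 0 drop mm 0.0 tcp [0.4146 0.2375 0.1321] yaw -2.947 F [ 0.9 -5.9  5.7] w 0.0115 orange 11 288.6 219.9
```

View pics/c7.png

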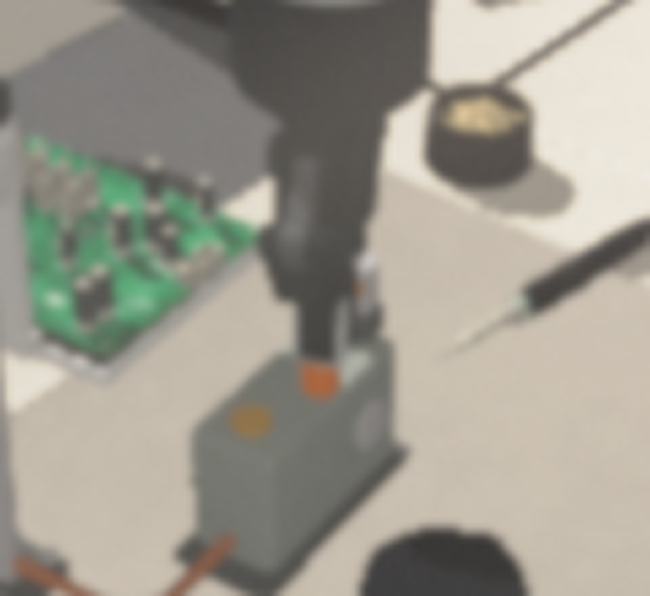

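Emit:
{"method": "arm_command", "body": {"motion": [[0, 0.0035, -0.0001, 0, 0, 0, -0.05], [0, 0.0035, -0.0001, 0, 0, 0, -0.05], [0, 0.0035, -0.0001, 0, 0, 0, -0.05], [0, 0.0035, -0.0001, 0, 0, 0, -0.05]]}}

```text
clock: 11.2
tool_pos: [0.4113, 0.2367, 0.1322]
ee_rot: [-0.122, 0.993, -0.001, 0.0]
force: [1.2, -7.2, 7.1]
grip_width: 0.0117
```

```bash
sed -i 's/g\[y0-2:y1+50/g[y0-8:y1+50/; s/dv=float(l\[1\])/dv=float(l[1])-6/' w.py; python3 w.py
```

```text
t 11.25 match 0.997 px 0.01 0 drop mm 0.0 tcp [0.4112 0.2367 0.1321] yaw -2.897 F [ 1.  -7.3  6.2] w 0.0117 orange 11 290.4 220.1
```

Emit:
{"method": "arm_command", "body": {"motion": [[0, 0.0035, -0.0001, 0, 0, 0, -0.05], [0, 0.0035, -0.0001, 0, 0, 0, -0.05], [0, 0.0035, -0.0001, 0, 0, 0, -0.05], [0, 0.0035, -0.0001, 0, 0, 0, -0.05]]}}

```text
clock: 11.75
tool_pos: [0.408, 0.2357, 0.1322]
ee_rot: [-0.147, 0.989, -0.001, 0.0]
force: [1.8, -7.3, 5.5]
grip_width: 0.0118
```

```bash
python3 w.py
```

```text
t 11.8 match 0.997 px 0.02 0 drop mm 0.1 tcp [0.408  0.2357 0.1321] yaw -2.847 F [ 1.8 -7.   5.3] w 0.0118 orange 10 291.5 220.2
```

Emit:
{"method": "arm_command", "body": {"motion": [[0, 0.0035, -0.0005, 0, 0, 0, -0.05], [0, 0.0035, -0.0005, 0, 0, 0, -0.05], [0, 0.0035, -0.0005, 0, 0, 0, -0.05], [0, 0.0035, -0.0005, 0, 0, 0, -0.05]]}}

```text
clock: 12.3
tool_pos: [0.4048, 0.2345, 0.1322]
ee_rot: [-0.172, 0.985, -0.0, 0.0]
force: [2.1, -5.2, 6.1]
grip_width: 0.0116
```

```bash
python3 w.py
```

```text
t 12.35 match 0.996 px 0.02 0 drop mm 0.0 tcp [0.4047 0.2345 0.1322] yaw -2.797 F [ 1.2 -4.6  6.3] w 0.0115 orange 12 293.5 220.5
```

Emit:
{"method": "arm_command", "body": {"motion": [[0, 0.0035, -0.0005, 0, 0, 0, -0.05], [0, 0.0035, -0.0005, 0, 0, 0, -0.05], [0, 0.0035, -0.0005, 0, 0, 0, -0.05], [0, 0.0035, -0.0005, 0, 0, 0, -0.05]]}}

```text
clock: 12.85
tool_pos: [0.4015, 0.2331, 0.1322]
ee_rot: [-0.196, 0.981, -0.0, 0.0]
force: [-0.4, -3.2, 5.9]
grip_width: 0.0117
```

```bash
python3 w.py
```

```text
t 12.9 match 0.967 px 0.3 0 drop mm 0.8 tcp [0.4015 0.2331 0.1322] yaw -2.747 F [ 1.2 -1.4  6.9] w 0.0113 orange 14 294.5 220.5
```

Emit:
{"method": "arm_command", "body": {"motion": [[0, 0.0035, -0.0003, 0, 0, 0, -0.05], [0, 0.0035, -0.0003, 0, 0, 0, -0.05], [0, 0.0035, -0.0003, 0, 0, 0, -0.05], [0, 0.0035, -0.0003, 0, 0, 0, -0.05]]}}

```text
clock: 13.4
tool_pos: [0.3984, 0.2316, 0.1322]
ee_rot: [-0.221, 0.975, 0.0, 0.0]
force: [0.6, -1.1, 6.6]
grip_width: 0.0114
```

```bash
python3 w.py
```

```text
t 13.45 match 0.951 px 1.31 0 drop mm 3.6 tcp [0.3984 0.2316 0.1322] yaw -2.697 F [-0.  -1.4  6.7] w 0.0115 orange 11 296.5 220.6
```

Emit:
{"method": "arm_command", "body": {"motion": [[0, 0.0035, -0.0002, 0, 0, 0, -0.05], [0, 0.0035, -0.0002, 0, 0, 0, -0.05], [0, 0.0035, -0.0002, 0, 0, 0, -0.05]]}}

```text
clock: 13.82
tool_pos: [0.3953, 0.2299, 0.1322]
ee_rot: [-0.245, 0.97, 0.0, 0.0]
force: [0.4, -1.4, 5.6]
grip_width: 0.0117
```

```bash
python3 w.py
```

```text
t 13.875 match 0.917 px 2.8 0 drop mm 7.8 tcp [0.3953 0.2299 0.1322] yaw -2.647 F [ 0.7 -1.4  6.6] w 0.0117 orange 14 297.8 220.4
```

Emit:
{"method": "arm_command", "body": {"motion": [[0, 0.0035, -0.0002, 0, 0, 0, -0.05], [0, 0.0035, -0.0002, 0, 0, 0, -0.05], [0, 0.0035, -0.0002, 0, 0, 0, -0.05]]}}

```text
clock: 14.25
tool_pos: [0.3923, 0.2281, 0.1322]
ee_rot: [-0.269, 0.963, 0.0, 0.0]
force: [0.0, 0.2, 7.6]
grip_width: 0.0117
```

```bash
python3 w.py
```

```text
t 14.3 match 0.858 px 4.83 0 drop mm 13.5 tcp [0.3923 0.2281 0.1322] yaw -2.597 F [ 0.7 -1.6  7.4] w 0.0119 orange 11 299.1 220.4
```

Emit:
{"method": "arm_command", "body": {"motion": [[0, 0.0028, -0.0001, 0, 0, 0, -0.04], [0, 0.0028, -0.0001, 0, 0, 0, -0.04], [0, 0.0028, -0.0001, 0, 0, 0, -0.04], [0, 0.0028, -0.0001, 0, 0, 0, -0.04], [0, 0.0028, -0.0001, 0, 0, 0, -0.04], [0, 0.0028, -0.0001, 0, 0, 0, -0.04]]}}

```text
clock: 15.05
tool_pos: [0.39, 0.2266, 0.1322]
ee_rot: [-0.288, 0.958, 0.0, 0.0]
force: [0.3, -2.0, 6.2]
grip_width: 0.0115
```

```bash
python3 w.py
```

```text
t 15.1 match 0.637 px 9.76 0 drop mm 27.5 tcp [0.39   0.2266 0.1322] yaw -2.557 F [ 1.4 -1.   6.4] w 0.0117 orange 10 300.2 220.0
```

Emit:
{"method": "arm_command", "body": {"motion": [[0, 0, 0, 0, 0, 0, 0], [0, 0, 0, 0, 0, 0, 0], [0, 0, 0, 0, 0, 0, 0], [0, 0, 0, 0, 0, 0, 0], [0, 0, 0, 0, 0, 0, 0], [0, 0, 0, 0, 0, 0, 0], [0, 0, 0, 0, 0, 0, 0], [0, 0, 0, 0, 0, 0, 0]]}}

```text
clock: 16.1
tool_pos: [0.39, 0.2266, 0.1322]
ee_rot: [-0.288, 0.958, 0.0, 0.0]
force: [0.9, -0.8, 6.2]
grip_width: 0.012
```

```bash
python3 w.py
```

```text
t 16.15 match 0.438 px 16.42 1 drop mm 46.9 tcp [0.39   0.2266 0.1322] yaw -2.557 F [ 0.8 -0.7  5.7] w 0.0116 orange 11 300.2 220.2
```

Emit:
{"method": "arm_command", "body": {"motion": [[0, 0, 0, 0, 0, 0, 0], [0, 0, 0, 0, 0, 0, 0], [0, 0, 0, 0, 0, 0, 0], [0, 0, 0, 0, 0, 0, 0], [0, 0, 0, 0, 0, 0, 0], [0, 0, 0, 0, 0, 0, 0], [0, 0, 0, 0, 0, 0, 0], [0, 0, 0, 0, 0, 0, 0], [0, 0, 0, 0, 0, 0, 0], [0, 0, 0, 0, 0, 0, 0]]}}

```text
clock: 17.4
tool_pos: [0.39, 0.2266, 0.1322]
ee_rot: [-0.288, 0.958, 0.0, 0.0]
force: [0.8, -1.1, 6.6]
grip_width: 0.0117
```

```bash
python3 w.py
```

```text
t 17.45 match 0.338 px -2.27 -2 drop mm -6.3 tcp [0.39   0.2266 0.1322] yaw -2.557 F [-0.2 -0.1  6.8] w 0.0118 orange 10 300.2 220.0
```

Emit:
{"method": "arm_command", "body": {"motion": [[0, 0, 0, 0, 0, 0, 0], [0, 0, 0, 0, 0, 0, 0], [0, 0, 0, 0, 0, 0, 0], [0, 0, 0, 0, 0, 0, 0], [0, 0, 0, 0, 0, 0, 0], [0, 0, 0, 0, 0, 0, 0], [0, 0, 0, 0, 0, 0, 0], [0, 0, 0, 0, 0, 0, 0], [0, 0, 0, 0, 0, 0, 0], [0, 0, 0, 0, 0, 0, 0]]}}

```text
clock: 18.7
tool_pos: [0.39, 0.2266, 0.1322]
ee_rot: [-0.288, 0.958, 0.0, 0.0]
force: [-0.2, -0.4, 6.5]
grip_width: 0.0116
```

Emit:
{"method": "arm_command", "body": {"motion": [[0, 0, 0, 0, 0, 0, 0], [0, 0, 0, 0, 0, 0, 0], [0, 0, 0, 0, 0, 0, 0], [0, 0, 0, 0, 0, 0, 0], [0, 0, 0, 0, 0, 0, 0], [0, 0, 0, 0, 0, 0, 0], [0, 0, 0, 0, 0, 0, 0], [0, 0, 0, 0, 0, 0, 0], [0, 0, 0, 0, 0, 0, 0], [0, 0, 0, 0, 0, 0, 0]]}}

```text
clock: 19.95
tool_pos: [0.39, 0.2266, 0.1322]
ee_rot: [-0.288, 0.958, 0.0, 0.0]
force: [1.1, -0.5, 6.3]
grip_width: 0.0113
```

```bash
cat > bb.py <<'E'
from h import *
s,_,D=cam("side"); h=cv2.cvtColor(s,cv2.COLOR_BGR2HSV); m=cv2.inRange(h,(45,80,40),(85,255,255)); m[:165]=0; m[:,:225]=0;m[:,300:]=0
n,l,st,c=cv2.connectedComponentsWithStats(m); i=1+st[1:,4].argmax(); print(env.get_obs()["clock"],st[i],c[i].round(2))
print([tuple(round(v,1) for v in proj(D,(.54,.2276,z))) for z in(.13,.02)])
cv2.imwrite("pics/bb.png",s)
E
python3 bb.py
python3 - <<'E'
from h import *
a=cv2.imread("pics/bb.png")
cv2.imwrite("pics/c8.png",cv2.resize(a[140:300,170:350],(675,600),interpolation=2))
E
```

```text
20.0 [239 226  26  26 293] [249.65 239.09]
[(np.float64(242.3), np.float64(192.5)), (np.float64(245.0), np.float64(229.0))]
```

View pics/c8.png

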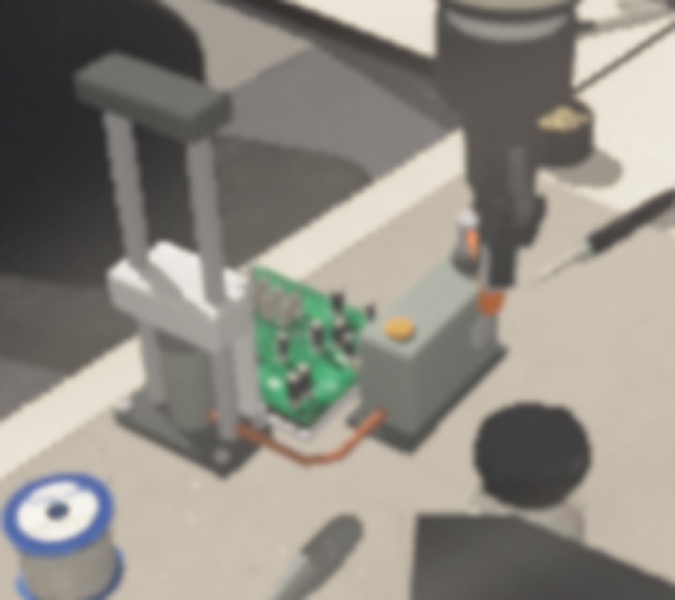

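Emit:
{"method": "arm_command", "body": {"motion": [[0, 0, 0, 0, 0, 0, 0], [0, 0, 0, 0, 0, 0, 0], [0, 0, 0, 0, 0, 0, 0], [0, 0, 0, 0, 0, 0, 0], [0, 0, 0, 0, 0, 0, 0], [0, 0, 0, 0, 0, 0, 0]]}}

```text
clock: 20.75
tool_pos: [0.39, 0.2266, 0.1322]
ee_rot: [-0.288, 0.958, 0.0, 0.0]
force: [0.2, -1.3, 6.4]
grip_width: 0.0114
```

```bash
python3 bb.py; python3 to.py .438 .238 .1322 2.995; python3 -c "
import numpy as np
for t in np.linspace(.08,.74,10).tolist()+[.37]: print(round(t,3),round(-.07*np.sin(t),4),round(-.07*(1-np.cos(t)),4))"
```

```text
20.8 [239 226  26  26 292] [249.57 239.04]
[(np.float64(242.3), np.float64(192.5)), (np.float64(245.0), np.float64(229.0))]
d tool [-0.0463 -0.017   0.    ] wz 0.7316 [ 0.35  0.21 -0.46  0.9   0.   -0.24] [0.39   0.2266 0.1322]
0.08 -0.0056 -0.0002
0.153 -0.0107 -0.0008
0.227 -0.0157 -0.0018
0.3 -0.0207 -0.0031
0.373 -0.0255 -0.0048
0.447 -0.0302 -0.0069
0.52 -0.0348 -0.0093
0.593 -0.0391 -0.012
0.667 -0.0433 -0.015
0.74 -0.0472 -0.0183
0.37 -0.0253 -0.0047
```

Emit:
{"method": "arm_command", "body": {"motion": [[0, -0.0056, -0.0002, 0, 0, 0, 0.08], [0, -0.0107, -0.0006, 0, 0, 0, 0.153], [0, -0.0157, -0.0015, 0, 0, 0, 0.227], [0, -0.0207, -0.0027, 0, 0, 0, 0.3], [0, -0.0255, -0.0042, 0, 0, 0, 0.373], [0, -0.0302, -0.0061, 0, 0, 0, 0.447], [0, -0.0348, -0.0083, 0, 0, 0, 0.52], [0, -0.0391, -0.0109, 0, 0, 0, 0.593], [0, -0.0433, -0.0137, 0, 0, 0, 0.667], [0, -0.0466, -0.0165, 0, 0, 0, 0.735]]}}

```text
clock: 22.05
tool_pos: [0.4374, 0.2386, 0.1321]
ee_rot: [0.076, 0.997, 0.0, -0.0]
force: [-3.8, 0.3, 9.2]
grip_width: 0.0122
```

Emit:
{"method": "arm_command", "body": {"motion": [[0, -0.001, 0, 0, 0, 0, 0], [0, -0.002, 0, 0, 0, 0, 0], [0, -0.002, 0, 0, 0, 0, 0]]}}

```text
clock: 22.42
tool_pos: [0.4388, 0.2384, 0.132]
ee_rot: [0.075, 0.997, 0.0, -0.001]
force: [-5.3, 1.2, 10.7]
grip_width: 0.0117
```

```bash
python3 w.py
```

```text
t 22.475 match 0.356 px 1.67 -10 drop mm 4.6 tcp [0.4388 0.2384 0.132 ] yaw 2.992 F [-5.7 -0.4  9.3] w 0.0114 orange 14 285.4 210.0
```

Emit:
{"method": "arm_command", "body": {"motion": [[0.03, 0, 0, 0, 0, 0, 0], [0.035, 0, 0, 0, 0, 0, 0], [0.035, 0, 0, -0.01, 0, 0, 0], [0.035, 0, 0, -0.04, 0, 0, 0], [0.035, 0, 0, -0.08, 0, 0, 0], [0.035, 0.03, 0, -0.12, 0, 0, 0], [0.035, 0.08, 0, -0.12, 0, 0, 0], [0.035, 0.08, -0.06, -0.12, 0, 0, 0], [0.035, 0.08, -0.12, -0.12, 0, 0, 0], [0.035, 0.08, -0.18, -0.12, 0, 0, 0]]}}

```text
clock: 23.72
tool_pos: [0.3336, 0.0724, 0.2526]
ee_rot: [0.073, 0.997, 0.0, 0.001]
force: [2.2, 0.2, 0.2]
grip_width: 0.0349
```

Emit:
{"method": "arm_command", "body": {"motion": [[0.035, 0, -0.06, 0, 0, 0, 0], [0.035, 0, -0.12, 0, 0, 0, 0], [0.035, 0, -0.18, 0, 0, 0, 0], [0.035, 0, -0.24, 0, 0, 0, 0], [0.035, 0, -0.3, 0, 0, 0, 0], [0.035, 0, -0.3, 0, 0, 0, 0]]}}

```text
clock: 24.48
tool_pos: [0.2893, -0.2262, 0.2524]
ee_rot: [0.076, 0.997, -0.0, 0.0]
force: [0.7, 0.5, -0.3]
grip_width: 0.0351
```

Run:
```python
from h import *
T,_,dT=cam("top"); s,_,D=cam("side"); print(env.get_obs()["tool_pos"],env.get_obs()["force"])
old=cv2.imread("pics/top0.png")
for n,(u,v,z) in dict(post=(275,221.9,.121)).items(): pass
for nm,d,z in(("top",dT,.115),("side",D,.115)):
    for im in([old,d["frame"]] if nm=="top" else [cv2.imread("pics/side0.png"),d["frame"]]):
        h=cv2.cvtColor(im,cv2.COLOR_BGR2HSV); m=cv2.inRange(h,(4,170,150),(16,255,255)); ys,xs=np.nonzero(m[150:260,225:340]); print(nm,len(xs),xs.mean().round(2)+225,ys.mean().round(2)+150,np.degrees(np.arctan2(*np.linalg.eigh(np.cov(xs,ys))[1][:,1][::-1])).round(1))
cv2.imwrite("pics/c9.png",np.hstack([cv2.resize(T[130:300,170:430],(450,294),interpolation=2),cv2.resize(s[140:310,170:370],(346,294),interpolation=2)]))
```

```text
[ 0.28970401 -0.22497555  0.25224525] [ 0.2185164   0.44355922 -0.30042811]
top 81 282.15 222.51 -173.5
top 70 282.47 222.66 -174.3
side 0 nan nan nan
side 0 nan nan nan<stdin>:7: RuntimeWarning: Mean of empty slice.
  ret = ret.dtype.type(ret / rcount)
  avg = a.mean(axis, **keepdims_kw)
  ret = um.true_divide(
<stdin>:7: RuntimeWarning: Degrees of freedom <= 0 for slice
  c *= np.true_divide(1, fact)
  c *= np.true_divide(1, fact)
```

View pics/c9.png

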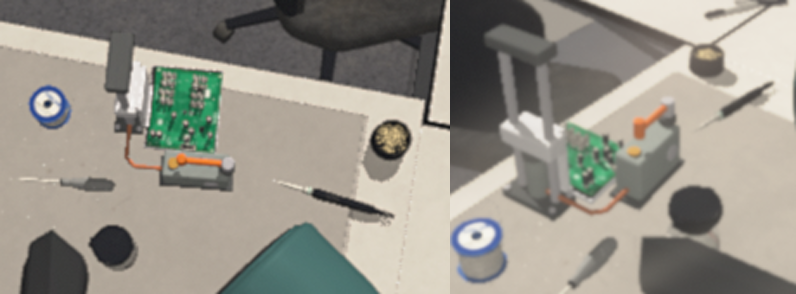

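Run:
```python
from h import *
T,_,d=cam("top"); h=cv2.cvtColor(T,cv2.COLOR_BGR2HSV); m=cv2.inRange(h,(45,80,40),(85,255,255)); m[:150]=0;m[240:]=0;m[:,:235]=0;m[:,320:]=0
m=cv2.morphologyEx(m,cv2.MORPH_CLOSE,np.ones((9,9))); c=max(cv2.findContours(m,0,1)[0],key=cv2.contourArea); b=cv2.boxPoints(cv2.minAreaRect(c))
for z in(.018,.03): 
    P=np.array([onz(d,*p,z)[:2] for p in b]); print(z,P.mean(0).round(4),[np.linalg.norm(P[i]-P[i-1]).round(4) for i in range(4)])
print(env.sign_off())
```

```text
0.018 [0.541  0.2308] [np.float64(0.1072), np.float64(0.1326), np.float64(0.1091), np.float64(0.1323)]
0.03 [0.538  0.2307] [np.float64(0.1063), np.float64(0.1315), np.float64(0.1082), np.float64(0.1312)]
the job is handed in; nothing more can be done
None
```

The job is done and handed in at about 24.5 s of the 64 s allowed. Hand-in gives no verdict, so the results below rest on my own checks.

**What I did:**
- **Tool:** The tool under the platform was the soldering iron. I gripped it, pulled it out and laid it on the bench in front of the robot, clear of the lift and the cup.
- **Valve:** I gripped the lever post and opened the valve in small steps. The platform began to sink at about 0.55 rad. I settled at about 0.74 rad, where it sank at about 18 mm/s.
- **Finish:** Once the platform stopped moving, I turned the lever back to where it had been, let go and backed the arm away.

**Last checks:**
- **Platform:** The board's image stayed still for 0.8 s with the valve still open, so the platform was on its stop.
- **Board:** It measured about 108 x 132 mm at the bottom height, against the true 110 x 135. Its centre was at (0.541, 0.231), within about 3 mm of where it started.
- **Lever:** It was within about 0.8° (0.014 rad) of its starting direction.
- **Tools and bystanders:** In the last pictures both tools lie clear of the lift, and the bottle, cup and spool look unmoved. I judged these by eye and did not measure them.

**What disagreed or failed:**
- **Grip width:** The gripper read 11.5 mm on the 16 mm post, because only the fingertips held it. It did not slip.
- **Drop tracking:** My picture tracking lost the board below about 47 mm of drop, so the speed over the rest was not measured. The lever was not moved during that time.
- **Lever in the side view:** The colour check found no orange there, so the lever angle comes from the top view only.

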